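# Open the dark box and hold the vial slanted for inspection

### The arm

A 6-joint arm with a two-finger parallel gripper is mounted at the origin on the work surface. World frame = base frame: x ahead of the robot, y to its left, z up, the work surface at z = 0. Lengths are in m, angles in rad, forces in N, time in s.
With the tool pointing down it reaches from about 0.35 to 0.975 m from the base axis. Payload 4.9 kg.
Tool frame: the origin (TCP) lies at the very end of the fingers, on their centre line; the grasp point (between the pads) lies 19 mm behind it; x points along the fingers, y is the direction in which the jaws open and shut, and the axes are right-handed (so a half turn about x gives the same grasp; the last joint's range is limited). The gripper opens to 85 mm and grips with 20 to 120 N. Pads are 22 mm wide; open, the fingers measure 114 mm over their backs; the gripper's body (76 mm by 85 mm) begins 54 mm behind the grasp point. The pads swing forward as they close: fully open they stand 13 mm farther back than shut.
Start: joints at [-1.309, 0.053, 1.613, -0, 1.476, -0.119], TCP at [0.232, -0.58, 0.231] pointing down, gripper open.
Joint ranges: [-3.01, 3.01], [-1.01, 2.22], [0.06, 2.58], [-1.02, 4.17], [0.09, 2.62], [-3.14, 3.14]. Speed limits (rad/s): [2.57, 2.57, 3.14, 3.14, 3.14, 3.14].

### API

Orientations are given as a rotation vector (axis times angle).
In Python, from station import ctrl, get_image, calibration, finish_job, search_frame, cut_out, mark_of gives the robot as it stands. The module is installed in compiled form; this text tells all that it offers.
- The arm moves only by the tool arm_command, never from a script. Its argument "plan" is a list that holds one entry, the list of rows, each a list of 7 numbers: the shift along the tool's x, y, z in m, then the turn, a rotation vector about the tool's x, y, z in degrees, then the finger opening in m, from 0 to 0.0854. A call has 1 to 20 rows; each row shifts and turns the pose as measured when the row begins, along the tool's axes as they then stand; what a row does not reach is not made up. A row lasts 1/12 s, in which the tool goes at most 41.7 mm and 7.16 degrees, less where a joint would pass 70% of its speed; a pose out of reach is approached as far as the arm can. A call with a gripper value outside its range is refused whole. The fingers move at their own pace and stop on an object; "squeeze" is the grip in N (left out, the last holds). Time passes only in rows, so rows that do not move let the fingers close. It gives the time, the measured TCP pose, the force and the opening at its end, in the units of the state.
- ctrl.get_obs(): the state, without advancing time (a new reading comes with each control period).
- get_image(name): name is "scene" or "top" or "wrist"; returns the picture (420x560x3 uint8, red, green, blue); there is no depth.
- calibration(name): a dict with "fx", "fy", "cx", "cy" (pixels), "cam_to_world" (4x4, takes a point from camera to world coordinates); the wrist camera has in their place "hand_eye" (4x4, takes a point from camera to tool coordinates, whose origin is the TCP and whose axes are the tool frame's). Camera axes: x right, y down, z forward; pixel columns grow to the right and rows downward; lengths in m; the calibration is good to about 2 mm. A picture is of the moment at which its call begins: read the wrist's pose just before it. calibration takes no time and is no camera call.
- finish_job(): hands the job in, once; it reports no verdict.
Trained networks look in the newest picture that a camera, given by its name, has taken for a name from the list of things; names that differ only in an ending like _2 or _b are one class to them, and where a whole thing is asked for, a point or a joint stands for the part that bears it (a point fixed in the world has none). Each returns a list of dicts, best first, with "conf" (0 to 1); they miss things now and then, are a little off and sometimes report something else, mostly with a low value. They report only what shows in the picture. A call takes as long as a camera call. They do not tell look-alikes from the thing itself.
- search_frame(camera, thing): "at" ([x, y, z] in m, in the coordinates of the camera as it stood for that picture, good to about 4 mm: the middle of the surface that is visible of it).
- cut_out(camera, thing): "mask" (420x560 bool, what is visible of it).
- mark_of(camera, thing): "at" ([x, y, z] in m, in the coordinates of the camera as it stood for that picture, good to about 4 mm: a listed point, or the origin of a listed thing).
The state is a dict: "t": time; "q": joint angles; "dq": joint speeds; "effort": joint torques, N m; "tool_pos": TCP position; "tool_rot": TCP orientation; "contact_force": force on the tool from outside, world axes, zero at the start; "wrist_torque": the same for the moment, N m; "opening": finger opening in m.
Only numpy, scipy, OpenCV 4.12 (cv2) and the standard library are available. Lean on these libraries where they do the work, as an engineer would, in place of code of your own. Each camera call takes 0.05 s, during which the arm holds its last target. There are 200 camera calls.

### The job

Push the sliding grille cover of the dark box along its rails, away from the vials, until it clicks fully home at the open end. Then draw the vial with the tall narrow cap up out of its socket, tip it so that it leans at about 45 degrees with its cap end up, and hold it still and raised, the whole vial at least 20 cm above the bench; finish while still holding it there in the gripper. Leave the other vial in its socket and the things around the box where they are.

Things in the scene. Friction and masses are not known exactly. Their poses are not given: they have to be found in the camera images.
- box: Aluminium socket block, fixed: 130 (x) by 340 (y) by 45 mm high; rails to 55 mm high on its long edges; dark detent housing outside the -x edge near the +y end (to x -87, 73 mm high). Origin: centre of underside, z up, y along the slide. Two sockets 30 mm wide, 35 deep (floor 10 mm above bench) at x 0, y -115 and -55 mm; a vial stands in each, which in which varies.
- cover (a joint): Travel of the grille cover in m along the box's +y: 0 = over the vials (starts at 0 to 0.03), 0.16 = fully home, at the end stop. It slides with under 1 N of friction; near 0.147 it meets a spring detent that takes about 5 N to pass; beyond 0.155 the detent pulls it home and keeps it there.
- cover_fin (a point): Top centre of the push fin on the cover: 50 (box x) by 10 mm (box y), from 117 to 142 mm above the bench. The cover is a grey hood 112 (box x) by 160 mm (box y), slotted roof 117 mm above the bench, fin at its middle, -y end open. When home its near end is 50 mm from the axis of the nearer socket. The point moves with the cover.
- vial: The vial to take: amber glass, 28 mm in diameter, 94 mm tall over all, 55 to 105 g, with a tall narrow white cap 32 mm in diameter and 28 mm tall (66 to 94 mm from the foot). Origin: centre of its foot; z along its axis to the cap. In its socket, with 1 mm of play all round, the foot is 10 mm and the cap's top 104 mm above the bench.
- vial_cap (a point): Middle of the tall cap on the vial's axis, 80 mm from the foot: the place to grip.
- vial_foot (a point): Centre of the vial's foot, its lowest point when upright.
- short_vial: The other vial, to be left alone: same amber glass body, but with a low wide white cap, 38 mm in diameter and 12 mm tall, 78 mm tall over all. Origin: centre of its foot; z along its axis.
- beaker: Bystander: glass beaker, 64 mm in diameter and 80 mm tall, beyond the box (+x side). Origin: centre of its underside.
- tip_box: Bystander: blue pipette tip box with a clear lid, 78 by 113 by 56 mm tall, beyond the box (+x side). Origin: centre of its underside.
- reagent: Bystander: white plastic bottle, 60 mm in diameter and 130 mm tall, on the bench to the right (-y) of the box. Origin: centre of its underside.
Things that resemble listed ones, but are neither listed nor needed, are in the scene too. What is shaped like the vial but green or yellow is not meant.

How it is judged:
On the way, in this order (a step that is already met when the one before it is completed fails the run):
1. the cover is pushed fully home, past its detent (value of joint cover above 0.156 m), for 0.2 s.
2. the tall-capped vial is drawn clear of its socket in the gripper (z of vial_foot in the frame of box above 0.06 m and contact force between the fingers and vial above 0.5 N), for 0.1 s.
At the end, for the whole second after the job is handed in: The cover is home (joint above 0.156 m); the tall-capped vial is held by the fingers alone, its foot more than 190 mm above the bench, leaning 30 to 60 degrees from upright with the cap end up, and still (under 0.03 m/s); the other vial stands in its socket (value of joint cover above 0.156 m and height (world z) of vial_foot above 0.19 m and angle between vial's own z axis and vertical between 0.52 and 1.05 rad and contact force between the fingers and vial above 0.5 N and contact force between vial and box below 0.05 N and linear speed of vial below 0.03 m/s and horizontal distance between short_vial and box below 0.14 m and z of short_vial in the frame of box below 0.02 m); the arm keeps its last pose, push and grip.
It fails at once if the other vial is taken out or displaced (distance of short_vial from where it was at the start of the episode above 0.015 m).
It fails at once if the beaker, tip box or bottle is disturbed by more than 20 mm (distance of any of beaker, tip_box, reagent from where it was at the start of the episode above 0.02 m).
It also fails if it takes over 54 s, if anything falls off the work surface, if the arm or the gripper's body presses on something with over 40 N, if the wrist force passes 120 N, or if a joint passes its speed limit or range.

## Working session

There is one attempt and no reset: what is moved stays moved. The work goes in short steps, Python scripts to look and compute and a tool call to move; the robot and the scene stay as the last step left them, time stands still between calls to the robot, and variables do not carry over. Pictures are saved under pics/ and viewed, about 8 in all and at most 12, crops included, and the job is handed in when it is done.

Besides the shell and the picture viewer there is one more tool, called after "Emit:" by a JSON object that holds its "name" and its "arguments". arm_command: Moves the arm, as the interface text tells. Its arguments: {"type":"object","properties":{"plan":{"type":"array","items":{"type":"array","items":{"type":"array","items":{"type":"number"}}}},"squeeze":{"type":"number"}},"required":["plan"]}

```bash
mkdir -p pics; cat > h.py <<'E'
from station import *
import numpy as np, cv2
from scipy.spatial.transform import Rotation as R
def cam(name):
    c=calibration(name)
    if 'cam_to_world' in c: return c,np.array(c['cam_to_world'])
    o=ctrl.get_obs(); T=np.eye(4); T[:3,:3]=R.from_rotvec(o['tool_rot']).as_matrix(); T[:3,3]=o['tool_pos']
    return c,T@np.array(c['hand_eye'])
def shot(name,f=None):
    c,T=cam(name); im=get_image(name)
    if f: cv2.imwrite('pics/'+f,np.ascontiguousarray(im[...,::-1]))
    return im,c,T
def W(T,p): return (T@np.r_[p,1])[:3]
def pix(c,T,w):
    p=np.linalg.inv(T)@np.r_[w,1]; return [round(float(c['fx']*p[0]/p[2]+c['cx'])),round(float(c['fy']*p[1]/p[2]+c['cy']))]
def marks(name,c,T,things,fn=mark_of,n=3):
    for t in things:
        for d in fn(name,t)[:n]:
            w=W(T,d['at']); print(name,t,round(d['conf'],2),w.round(4),pix(c,T,w))
E
python3 - <<'E'
from h import *
o=ctrl.get_obs(); print(o['t'],o['tool_pos'],R.from_rotvec(o['tool_rot']).as_matrix().round(3))
ims=[]
for n in('scene','top'):
    im,c,T=shot(n,n+'0.png'); print(n,T.round(3),c['fx'])
    marks(n,c,T,['box','cover_fin','vial_cap','vial','short_vial','beaker','tip_box','reagent'])
E
```

```text
0.0 [ 0.23214588 -0.57957713  0.23000444] [[-0.001  0.372 -0.928]
 [ 0.002 -0.928 -0.372]
 [-1.    -0.002 -0.   ]]
scene [[-0.56   0.647 -0.517  1.186]
 [ 0.828  0.448 -0.336  0.213]
 [ 0.014 -0.617 -0.787  0.944]
 [ 0.     0.     0.     1.   ]] 419.4055033769802
scene box 0.86 [ 0.5835 -0.0275  0.0034] [312, 237]
scene box 0.37 [ 0.7047 -0.1582 -0.0033] [246, 247]
scene cover_fin 0.89 [ 0.5648 -0.097   0.141 ] [297, 189]
scene vial_cap 0.74 [ 0.6123 -0.2682  0.0777] [233, 187]
scene vial_cap 0.52 [ 0.5388 -0.2606  0.0771] [250, 172]
scene vial_cap 0.41 [ 0.5577 -0.1387  0.0891] [284, 193]
scene vial 0.76 [ 0.5341 -0.2591  0.0032] [252, 189]
scene vial 0.66 [ 0.6104 -0.2645 -0.0037] [235, 206]
scene beaker 0.7 [ 0.7315  0.0181 -0.0022] [297, 288]
scene tip_box 0.88 [ 0.7032 -0.156  -0.001 ] [247, 246]
scene reagent 0.73 [ 0.5929 -0.4101  0.0041] [200, 179]
top [[-0.026 -0.971  0.238  0.447]
 [-1.     0.026 -0.005 -0.14 ]
 [-0.001 -0.238 -0.971  0.968]
 [ 0.     0.     0.     1.   ]] 447.21354639569836
top box 0.62 [ 0.5799 -0.0261  0.0008] [227, 259]
top cover_fin 0.79 [ 0.5704 -0.1009  0.1453] [258, 253]
top vial_cap 0.84 [ 0.6081 -0.2654  0.0763] [341, 237]
top vial_cap 0.71 [ 0.5412 -0.2591  0.0801] [340, 270]
top vial_cap 0.62 [ 0.5607 -0.1437  0.0877] [281, 261]
top vial 0.72 [ 0.542  -0.2617 -0.0021] [336, 274]
top vial 0.69 [ 0.6136 -0.2661 -0.0035] [336, 241]
top vial 0.47 [ 0.5625 -0.1418  0.0079] [280, 265]
top short_vial 0.66 [ 0.5735 -0.0825  0.0099] [252, 261]
top beaker 0.77 [ 0.7295  0.0117 -0.0011] [210, 193]
top tip_box 0.93 [ 7.033e-01 -1.612e-01  1.000e-04] [287, 203]
```

View pics/scene0.png

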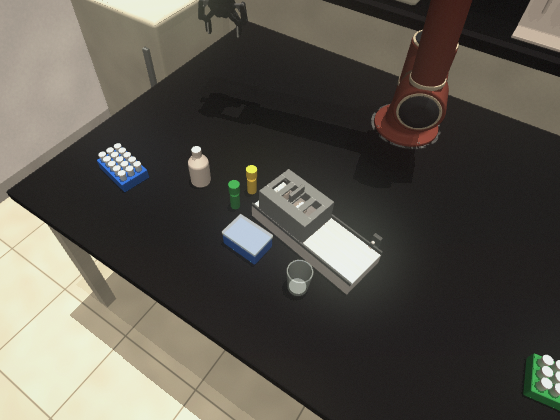

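View pics/top0.png

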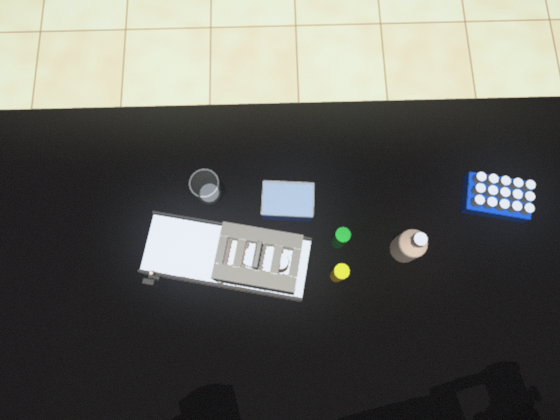

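The scene shows the cover over the vials at about (297,195) in the scene view. The green (235,195) and yellow (252,180) look-alikes are outside the box. The free (+y) end of the box points left in the top view, with the detent housing at (150,278). Next I need the box yaw.

```bash
python3 - <<'E'
from h import *
from scipy.optimize import least_squares
im,c,T=shot('top')
m=cut_out('top','box')[0]['mask'].copy(); 
for d in cut_out('top','cover_fin')[:1]: m|=d['mask']; print(d['mask'].sum())
def bp(u,v,z):
    d=T[:3,:3]@np.array([(u-c['cx'])/c['fx'],(v-c['cy'])/c['fy'],1]); return T[:3,3]+d*(z-T[2,3])/d[2]
P=[bp(u,v,.05)for u,v in[(154,214),(311,236),(303,298),(141,275)]]
for p in P: print(p.round(3))
b=im.copy()
for yaw in (0,):
  pass
e=(P[0]-P[1])[:2]; print('yaw from upper edge',np.degrees(np.arctan2(-e[0],e[1])))
e=(P[3]-P[2])[:2]; print('lower',np.degrees(np.arctan2(-e[0],e[1])))
print('centre',np.mean(P,0))
ys,xs=np.nonzero(m); Q=np.array([bp(u,v,.05)[:2] for u,v in zip(xs,ys)],np.float32)
print(cv2.minAreaRect(Q))
marks('top',c,T,['box','cover_fin','vial_cap','short_vial'])
o=ctrl.get_obs(); print(o['t'])
E
```

```text
4035
[0.673 0.122 0.05 ]
[ 0.617 -0.208  0.05 ]
[ 0.49  -0.186  0.05 ]
[0.545 0.143 0.05 ]
yaw from upper edge -9.648123724268974
lower -9.47493143623891
centre [ 0.58129028 -0.03224538  0.05      ]
((0.5746907591819763, -0.02782072126865387), (0.33992061018943787, 0.15388800203800201), 80.18498992919922)
top box 0.63 [ 0.581  -0.0253 -0.0015] [226, 259]
top cover_fin 0.92 [ 0.5717 -0.0999  0.1451] [257, 252]
top vial_cap 0.85 [ 0.5417 -0.257   0.0804] [339, 270]
top vial_cap 0.8 [ 0.6106 -0.2672  0.0782] [342, 236]
top vial_cap 0.69 [ 7.016e-01 -1.632e-01 -3.000e-04] [288, 203]
top short_vial 0.66 [ 0.5706 -0.0852  0.0093] [254, 262]
1.25
```

Emit:
{"name": "arm_command", "arguments": {"plan": [[[0, 0, 0, -6.5, 0, 0, 0], [0, 0, 0, -6.5, 0, 0, 0], [0, 0, 0, -6.5, 0, 0, 0], [0, 0, 0, -6.5, 0, 0, 0], [0, 0, 0, -6.5, 0, 0, 0], [0, 0, 0, -6.5, 0, 0, 0], [0, 0, 0, -6.5, 0, 0, 0], [0, 0, 0, -6.5, 0, 0, 0], [0, 0, 0, -6.5, 0, 0, 0], [0, 0, 0, 0, 0, 0, 0], [0, 0.018, -0.035, 0, 0, 0, 0], [0, 0.018, -0.035, 0, 0, 0, 0], [0, 0.018, -0.035, 0, 0, 0, 0], [0, 0.018, -0.035, 0, 0, 0, 0], [0, 0.018, -0.035, 0, 0, 0, 0], [0, 0.018, -0.035, 0, 0, 0, 0], [0, 0.018, -0.035, 0, 0, 0, 0], [0, 0.018, -0.035, 0, 0, 0, 0], [0, 0.018, -0.035, 0, 0, 0, 0], [0, 0, 0, 0, 0, 0, 0]]]}}

```text
t: 2.92
tool_pos: [0.441, -0.2795, 0.2311]
tool_rot: [1.326, 1.126, -1.324]
contact_force: [0.3, -0.7, -0.0]
opening: -0.0002
```

```bash
cat >> h.py <<'E'
YAW=np.radians(-9.6); BX=np.array([np.cos(YAW),np.sin(YAW),0]); BY=np.array([-np.sin(YAW),np.cos(YAW),0]); C=np.array([.581,-.029,0])
def box(x,y,z): return C+x*BX+y*BY+[0,0,z]
def inbox(w): d=np.array(w)-C; return np.array([d@BX,d@BY,d[2]])
def togo(w):
    o=ctrl.get_obs(); M=R.from_rotvec(o['tool_rot']).as_matrix()
    Mt=np.c_[[0,0,-1],BX,-BY]
    print('t',o['t'],'shift',(M.T@(np.array(w)-o['tool_pos'])).round(4),'turn',np.degrees(R.from_matrix(M.T@Mt).as_rotvec()).round(2),'box',inbox(o['tool_pos']).round(4))
E
python3 - <<'E'
from h import *
im,c,T=shot('wrist','w1.png')
for t in ['cover_fin','vial_cap','short_vial','box']:
    for d in mark_of('wrist',t)[:3]:
        w=W(T,d['at']); print(t,round(d['conf'],2),w.round(4),inbox(w).round(4))
togo(box(0,-.115,.231))
E
```

```text
vial_cap 0.91 [ 0.5387 -0.2639  0.0762] [-0.0025 -0.2386  0.0762]
vial_cap 0.55 [ 0.6096 -0.266   0.0812] [ 0.0678 -0.2289  0.0812]
t 3.1667 shift [-0.0006  0.0991 -0.1615] turn [ 0.14  0.24 -0.09] box [-0.0987 -0.2767  0.2309]
```

View pics/w1.png

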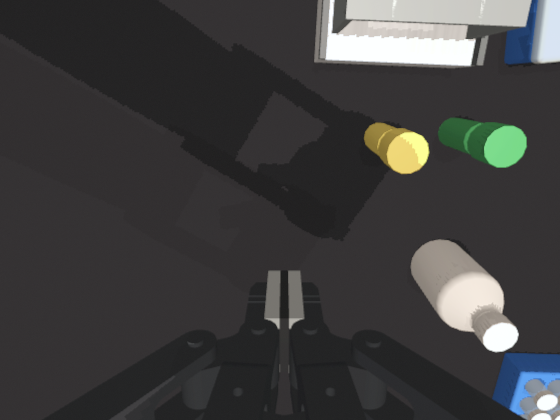

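The wrist view confirms the yaw: the box's near edge is level, at row ~65. The yellow (400,150) and green (500,140) vials are in front of it. I'll go above the area behind the fin.

Emit:
{"name": "arm_command", "arguments": {"plan": [[[0, 0.02, -0.0323, 0, 0.1, 0, 0], [0, 0.02, -0.0323, 0, 0.1, 0, 0], [0, 0.02, -0.0323, 0, 0, 0, 0], [0, 0.02, -0.0323, 0, 0, 0, 0], [0, 0.019, -0.0323, 0, 0, 0, 0], [0, 0, 0, 0, 0, 0, 0]]]}}

```text
t: 3.67
tool_pos: [0.5638, -0.1512, 0.2304]
tool_rot: [1.351, 1.106, -1.352]
contact_force: [0.2, -0.5, 0.6]
opening: -0.0004
```

```bash
python3 - <<'E'
from h import *
im,c,T=shot('wrist','w2.png')
for t in ['cover_fin','vial_cap','short_vial','box']:
    for d in mark_of('wrist',t)[:3]:
        w=W(T,d['at']); print(t,round(d['conf'],2),w.round(4),inbox(w).round(4),pix(c,T,w))
print(pix(c,T,box(0,-.079,.142)),pix(c,T,box(0.025,-.079,.142)),pix(c,T,box(-0.025,-.079,.142)))
togo(box(0,-.115,.231))
E
```

```text
cover_fin 0.78 [ 0.5651 -0.0955  0.1412] [-0.0046 -0.0682  0.1412] [268, 133]
cover_fin 0.4 [ 0.5605 -0.1408  0.0115] [-0.0016 -0.1136  0.0115] [278, 163]
cover_fin 0.37 [ 5.831e-01 -3.120e-02  1.000e-04] [ 0.0025 -0.0019  0.0001] [279, 40]
vial_cap 0.89 [ 0.6104 -0.2669  0.0771] [ 0.0686 -0.2296  0.0771] [358, 301]
vial_cap 0.88 [ 0.562  -0.143   0.0925] [ 0.0002 -0.1155  0.0925] [279, 187]
short_vial 0.72 [ 0.5712 -0.0832  0.0092] [-0.0006 -0.0551  0.0092] [277, 101]
box 0.71 [ 0.5859 -0.0289 -0.0048] [ 0.0048  0.0009 -0.0048] [281, 37]
[276, 151] [316, 150] [236, 152]
t 3.9167 shift [-0.0007 -0.0013 -0.0128] turn [-1.87  0.3  -0.05] box [ 0.0009 -0.1279  0.2304]
```

View pics/w2.png

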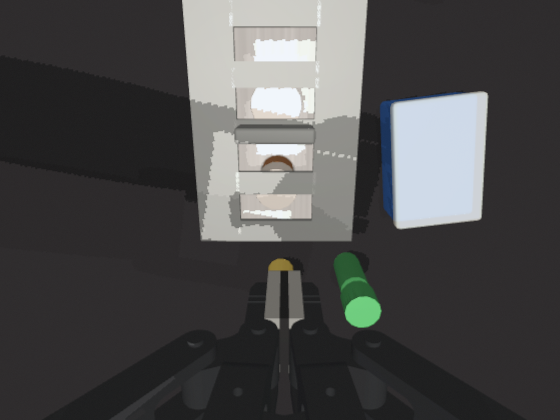

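The fin is at (275,133), so box y ≈ -0.068. The tall-capped amber vial at (278,180) is in the near socket and the short one at (277,101) in the far socket. I'll descend behind the fin.

Emit:
{"name": "arm_command", "arguments": {"plan": [[[0, -0.001, -0.016, -1.9, 0.3, 0, 0], [0.03, 0, 0, 0, 0, 0, 0], [0.03, 0, 0, 0, 0, 0, 0], [0.025, 0, 0, 0, 0, 0, 0], [0.012, 0, 0, 0, 0, 0, 0], [0.008, 0, 0, 0, 0, 0, 0], [0, 0, 0, 0, 0, 0, 0]]]}}

```text
t: 4.5
tool_pos: [0.5622, -0.143, 0.1259]
tool_rot: [1.339, 1.116, -1.328]
contact_force: [-1.0, 0.1, 0.2]
opening: -0.0002
```

```bash
python3 - <<'E'
from h import *
togo(box(0,-.090,.124))
E
```

```text
t 4.5 shift [ 0.0019 -0.0006 -0.0255] turn [-0.27 -0.05 -0.51] box [ 0.0005 -0.1155  0.1259]
```

Emit:
{"name": "arm_command", "arguments": {"plan": [[[0.001, 0, -0.015, 0, 0, -0.5, 0], [0, 0, -0.012, 0, 0, 0, 0], [0, 0, -0.012, 0, 0, 0, 0], [0, 0, -0.015, 0, 0, 0, 0], [0, 0, -0.015, 0, 0, 0, 0], [0, 0, -0.015, 0, 0, 0, 0], [0, 0, -0.015, 0, 0, 0, 0], [0, 0, -0.015, 0, 0, 0, 0], [0, 0, -0.015, 0, 0, 0, 0], [0, 0, -0.015, 0, 0, 0, 0], [0, 0, -0.01, 0, 0, 0, 0]]]}}

```text
t: 5.42
tool_pos: [0.595, 0.0143, 0.1376]
tool_rot: [1.338, 1.103, -1.326]
contact_force: [-0.1, -1.4, -0.4]
opening: 0.0002
```

```bash
python3 - <<'E'
from h import *
togo(box(0,.059,.124))
E
```

```text
t 5.4167 shift [ 0.0134 -0.0069 -0.014 ] turn [-0.33  0.34 -1.05] box [0.0066 0.045  0.1376]
```

The tool drifted upward, so I'll correct the height before passing the detent.

Emit:
{"name": "arm_command", "arguments": {"plan": [[[0.01, -0.004, 0, 0, 0.3, -1.0, 0], [0.003, -0.002, 0, 0, 0, 0, 0], [0, 0, 0, 0, 0, 0, 0]]]}}

```text
t: 5.67
tool_pos: [0.5912, 0.017, 0.1271]
tool_rot: [1.334, 1.118, -1.329]
contact_force: [-0.2, -0.7, 0.1]
opening: 0.0
```

```bash
python3 - <<'E'
from h import *
togo(box(0,.059,.124))
E
```

```text
t 5.6667 shift [ 0.003  -0.0025 -0.0119] turn [-0.08  0.08 -0.36] box [0.0024 0.0471 0.1271]
```

Emit:
{"name": "arm_command", "arguments": {"plan": [[[0.002, -0.002, -0.004, 0, 0, -0.3, 0], [0.001, 0, -0.005, 0, 0, 0, 0], [0.001, 0, -0.006, 0, 0, 0, 0], [0.001, 0, -0.006, 0, 0, 0, 0], [0, 0, -0.004, 0, 0, 0, 0], [0, 0, -0.003, 0, 0, 0, 0]]]}}

```text
t: 6.17
tool_pos: [0.5921, 0.03, 0.1237]
tool_rot: [1.307, 1.1, -1.356]
contact_force: [-2.3, -9.4, 1.7]
opening: 0.0
```

```bash
python3 - <<'E'
from h import *
togo(box(0,.059,.124))
E
```

```text
t 6.1667 shift [-0.0003 -0.0011  0.001 ] turn [-0.36  2.01  0.12] box [0.0011 0.06   0.1237]
```

Emit:
{"name": "arm_command", "arguments": {"plan": [[[0, 0, -0.004, 0, 1, 0, 0], [0, 0, -0.004, 0, 1, 0, 0], [0, 0, -0.004, 0, 0, 0, 0]]]}}

```text
t: 6.42
tool_pos: [0.5921, 0.0303, 0.1236]
tool_rot: [1.314, 1.108, -1.355]
contact_force: [-4.6, -14.9, 3.3]
opening: -0.0002
```

```bash
python3 - <<'E'
from h import *
togo(box(0,.059,.124))
im,c,T=shot('top','t2.png')
marks('top',c,T,['cover_fin','vial_cap'])
for d in mark_of('top','cover_fin'): print(inbox(W(T,d['at'])).round(4))
E
```

```text
t 6.4167 shift [-0.0003 -0.001   0.0013] turn [-0.47  1.5   0.32] box [0.001  0.0603 0.1236]
top cover_fin 0.42 [ 0.7006 -0.1625  0.0015] [288, 204]
top vial_cap 0.83 [ 0.6081 -0.264   0.0784] [340, 237]
top vial_cap 0.74 [ 0.5431 -0.2588  0.081 ] [340, 269]
top vial_cap 0.7 [ 0.5598 -0.1421  0.0882] [280, 262]
[ 0.1402 -0.1117  0.0015]
```

It stopped hard: 15 N with 0.3 mm of motion, at the expected home position. I'll back off, rise, move over the vial and look.

Emit:
{"name": "arm_command", "arguments": {"plan": [[[0, 0, 0.01, 0, 0, 0, 0], [0, 0, 0.01, 0, 0, 0, 0], [-0.03, 0, 0.01, 0, 0, 0, 0], [-0.035, 0, 0.025, 0, 0.5, 0, 0.07], [-0.02, 0, 0.03, 0, 0, 0, 0.07], [0, 0, 0.03, 0, 0, 0, 0.07], [0, 0, 0.03, 0, 0, 0, 0.07], [0, 0, 0.025, 0, 0, 0, 0.07], [0, 0, 0, 0, 0, 0, 0.07], [0, 0, 0, 0, 0, 0, 0.07]]]}}

```text
t: 7.45
tool_pos: [0.5599, -0.14, 0.2118]
tool_rot: [1.324, 1.125, -1.349]
contact_force: [-1.1, -0.4, -0.8]
opening: 0.07
```

```bash
python3 - <<'E'
from h import *
im,c,T=shot('wrist','w3.png')
for t in ['cover_fin','vial_cap','vial','short_vial']:
    for d in mark_of('wrist',t)[:3]:
        w=W(T,d['at']); print(t,round(d['conf'],2),w.round(4),inbox(w).round(4),pix(c,T,w))
im,c,T=shot('top','t3.png')
for d in mark_of('top','cover_fin')+mark_of('top','vial_cap'): print(round(d['conf'],2),inbox(W(T,d['at'])).round(4))
togo(box(0,-.115,.2))
print(ctrl.get_obs()['opening'])
E
```

```text
vial_cap 0.92 [ 0.6093 -0.2669  0.0817] [ 0.0676 -0.2299  0.0817] [367, 327]
vial_cap 0.83 [ 0.5584 -0.139   0.0912] [-0.0039 -0.1122  0.0912] [284, 201]
vial_cap 0.6 [ 0.5395 -0.2618  0.0783] [-0.0021 -0.2365  0.0783] [287, 331]
vial 0.85 [ 0.6078 -0.2671  0.0056] [ 0.0661 -0.2303  0.0056] [351, 283]
vial 0.71 [ 0.5599 -0.1391  0.0131] [-0.0025 -0.1121  0.0131] [286, 176]
vial 0.61 [ 5.408e-01 -2.607e-01 -1.000e-04] [-1.000e-03 -2.352e-01 -1.000e-04] [288, 284]
short_vial 0.75 [ 0.5729 -0.085   0.0126] [ 0.0014 -0.0566  0.0126] [290, 114]
0.58 [0.0053 0.0737 0.1431]
0.6 [-0.0004 -0.2329  0.0842]
0.56 [ 0.0654 -0.2309  0.0789]
0.33 [0.0031 0.0725 0.1445]
t 7.85 shift [0.0116 0.0024 0.0034] turn [-0.15  0.59  0.67] box [-0.0022 -0.1114  0.2116]
0.07016638301539094
```

View pics/w3.png

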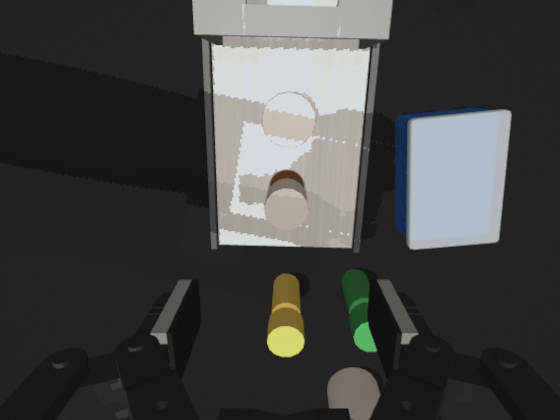

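The wrist view shows the cover open. The tall vial's cap top is centred at about (287,207), the short vial at (289,118). I'll back-project both at their known heights.

```bash
python3 - <<'E'
from h import *
c,T=cam('wrist')
for u,v,z in[(287,207,.104),(289,118,.088)]:
    d=T[:3,:3]@np.array([(u-c['cx'])/c['fx'],(v-c['cy'])/c['fy'],1]); w=T[:3,3]+d*(z-T[2,3])/d[2]; print(w.round(4),inbox(w).round(4))
E
```

```text
[ 0.5612 -0.1382  0.104 ] [-0.0013 -0.111   0.104 ]
[ 0.5724 -0.0795  0.088 ] [-0.     -0.0513  0.088 ]
```

Emit:
{"name": "arm_command", "arguments": {"plan": [[[0.025, 0.001, 0.001, 0, 0.5, 0.6, 0.06], [0.03, 0, 0, 0, 0, 0, 0.06], [0.03, 0, 0, 0, 0, 0, 0.06], [0.015, 0, 0, 0, 0, 0, 0.06], [0, 0, 0, 0, 0, 0, 0.06]]]}}

```text
t: 8.27
tool_pos: [0.5641, -0.1381, 0.1118]
tool_rot: [1.331, 1.119, -1.326]
contact_force: [-0.4, -1.2, 0.2]
opening: 0.0598
```

```bash
python3 - <<'E'
from h import *
togo(box(-.001,-.1125,.07))
E
```

```text
t 8.2667 shift [ 0.0418 -0.0028  0.002 ] turn [ 0.11  0.13 -0.42] box [ 0.0015 -0.1104  0.1118]
```

Emit:
{"name": "arm_command", "arguments": {"plan": [[[0.01, -0.002, 0.002, 0, 0, -0.4, 0.06], [0.015, -0.001, 0, 0, 0, 0, 0.06], [0.012, 0, 0, 0, 0, 0, 0.06], [0.005, 0, 0, 0, 0, 0, 0.06], [0, 0, 0, 0, 0, 0, 0.06]]]}}

```text
t: 8.68
tool_pos: [0.5626, -0.1395, 0.0701]
tool_rot: [1.327, 1.123, -1.328]
contact_force: [-0.8, -0.1, -0.7]
opening: 0.06
```

```bash
python3 - <<'E'
from h import *
togo(box(-.001,-.1125,.07))
im,c,T=shot('wrist','w4.png')
E
```

```text
t 8.6833 shift [ 0.0001 -0.0013  0.0005] turn [ 0.23  0.18 -0.18] box [ 0.0003 -0.112   0.0701]
```

View pics/w4.png

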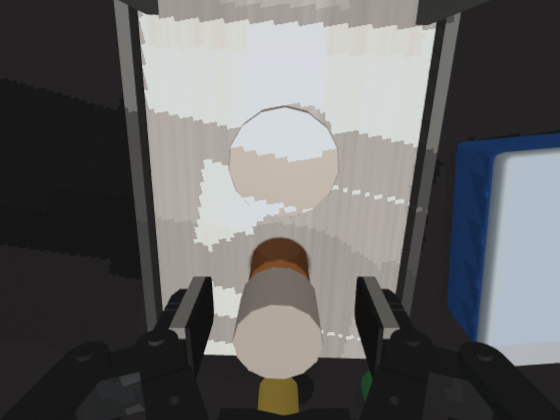

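The cap at (278,333) sits between the pads, which span columns 212 to 356. I'll grip and lift gently.

Emit:
{"name": "arm_command", "arguments": {"plan": [[[0, -0.001, 0, 0, 0, 0, 0.06], [0, 0, 0, 0, 0, 0, 0.02], [0, 0, 0, 0, 0, 0, 0.02], [0, 0, 0, 0, 0, 0, 0.02], [0, 0, 0, 0, 0, 0, 0.02], [0, 0, 0, 0, 0, 0, 0.02]]], "squeeze": 45}}

```text
t: 9.23
tool_pos: [0.5629, -0.14, 0.074]
tool_rot: [1.328, 1.12, -1.326]
contact_force: [-0.9, 0.1, -1.5]
opening: 0.0299
```

Emit:
{"name": "arm_command", "arguments": {"plan": [[[-0.006, 0, 0, 0, 0, 0, 0.02], [-0.01, 0, 0, 0, 0, 0, 0.02], [-0.01, 0, 0, 0, 0, 0, 0.02], [-0.01, 0, 0, 0, 0, 0, 0.02], [-0.012, 0, 0, 0, 0, 0, 0.02], [-0.015, 0, 0, 0, 0, 0, 0.02], [-0.02, 0, 0, 0, 0, 0, 0.02], [0, 0, 0, 0, 0, 0, 0.02]]]}}

```text
t: 9.9
tool_pos: [0.5639, -0.1399, 0.1675]
tool_rot: [1.329, 1.114, -1.322]
contact_force: [0.3, -0.7, 0.0]
opening: 0.0299
```

```bash
python3 - <<'E'
from h import *
togo(box(0,-.1125,.31))
im,c,T=shot('wrist','w5.png')
for t in ['vial_foot','vial_cap','short_vial']:
    for d in mark_of('wrist',t)[:2]:
        w=W(T,d['at']); print(t,round(d['conf'],2),inbox(w).round(4),pix(c,T,w))
E
```

```text
t 9.9 shift [-1.425e-01  1.000e-04  1.000e-03] turn [ 0.23  0.29 -0.7 ] box [ 0.0016 -0.1122  0.1675]
vial_foot 0.69 [-0.0003 -0.1104  0.1063] [279, 231]
vial_foot 0.54 [ 0.0706 -0.2265  0.0004] [353, 301]
vial_cap 0.77 [-0.0018 -0.2364  0.0798] [277, 370]
vial_cap 0.61 [ 0.0003 -0.1148  0.1853] [281, 316]
short_vial 0.63 [-0.0005 -0.0534  0.0104] [279, 117]
```

View pics/w5.png

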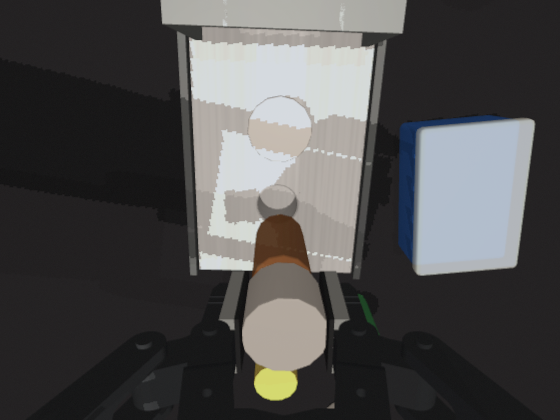

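The vial is out of its socket (now the empty hole at (278,200)) and held squarely. The short vial is still in place at (279,128). I'll raise it and tip it about the tool's z.

Emit:
{"name": "arm_command", "arguments": {"plan": [[[-0.02, 0, 0, 0, 0, 0, 0.02], [-0.025, 0, 0, 0, 0, 0, 0.02], [-0.03, 0, 0, 0, 0, 0, 0.02], [-0.03, 0, 0, 0, 0, 0, 0.02], [-0.03, 0, 0, 0, 0, 0, 0.02], [-0.03, 0, 0, 0, 0, 0, 0.02], [-0.02, 0, 0, 0, 0, 0, 0.02], [-0.01, 0, 0, 0, 0, 0, 0.02], [0, 0, 0, 0, 0, 2, 0.02], [0, 0, 0, 0, 0, 4, 0.02], [0, 0, 0, 0, 0, 5, 0.02], [0, 0, 0, 0, 0, 5, 0.02], [0, 0, 0, 0, 0, 5, 0.02], [0, 0, 0, 0, 0, 5, 0.02], [0, 0, 0, 0, 0, 5, 0.02], [0, 0, 0, 0, 0, 5, 0.02], [0, 0, 0, 0, 0, 5, 0.02], [0, 0, 0, 0, 0, 3, 0.02], [0, 0, 0, 0, 0, 1, 0.02], [0, 0, 0, 0, 0, 0, 0.02]]]}}

```text
t: 11.77
tool_pos: [0.5506, -0.1343, 0.3147]
tool_rot: [1.55, 0.527, -0.764]
contact_force: [0.0, -0.3, -1.7]
opening: 0.0297
```

```bash
python3 - <<'E'
from h import *
o=ctrl.get_obs(); M=R.from_rotvec(o['tool_rot']).as_matrix(); print(M.round(3),'lean',np.degrees(np.arccos(-M[2,0])),'foot z est',(np.array(o['tool_pos'])+M[:,0]*.061)[2],o['q'],np.abs(o['dq']).max())
im,c,T=shot('scene','s6.png')
marks('scene',c,T,['vial_foot','vial_cap','short_vial','cover_fin','beaker','tip_box','reagent'])
im,c,T=shot('wrist')
marks('wrist',c,T,['vial_foot','vial_cap'])
im2=cv2.imread('pics/s6.png')[90:300,150:430]; cv2.imwrite('pics/s6c.png',cv2.resize(im2,None,fx=2.5,fy=2.5))
E
```

```text
[[ 0.674  0.72  -0.165]
 [-0.103 -0.129 -0.986]
 [-0.731  0.682 -0.013]] lean 43.00971024171149 foot z est 0.2700888076339603 [-0.48172997 -0.60830042  2.13518924  0.28381236  0.91158729 -0.40331947] 0.03291263369436327
scene vial_foot 0.85 [ 0.5882 -0.1442  0.2647] [278, 151]
scene vial_foot 0.85 [ 0.614  -0.2656 -0.0026] [234, 206]
scene vial_foot 0.56 [ 5.368e-01 -2.628e-01  3.000e-04] [251, 189]
scene vial_cap 0.72 [ 0.6146 -0.2668  0.081 ] [232, 187]
scene vial_cap 0.64 [ 0.5385 -0.2574  0.0778] [251, 173]
scene vial_cap 0.6 [ 0.5361 -0.1319  0.3257] [296, 120]
scene short_vial 0.78 [ 0.5727 -0.0835  0.0111] [296, 223]
scene cover_fin 0.58 [0.5965 0.0474 0.143 ] [342, 223]
scene cover_fin 0.43 [ 0.5915 -0.4077  0.0046] [200, 179]
scene beaker 0.56 [ 0.7308  0.0187 -0.002 ] [298, 288]
scene tip_box 0.65 [ 0.7035 -0.1581 -0.0018] [247, 246]
scene reagent 0.81 [ 0.5914 -0.4102  0.0016] [200, 179]
scene reagent 0.27 [ 0.5747 -0.0857  0.0091] [295, 224]
wrist vial_foot 0.88 [ 0.5356 -0.2592 -0.0007] [95, 281]
wrist vial_foot 0.87 [ 0.5917 -0.141   0.2692] [275, 233]
wrist vial_foot 0.78 [ 6.112e-01 -2.679e-01  1.000e-04] [158, 259]
wrist vial_cap 0.88 [ 0.5446 -0.1361  0.3347] [297, 314]
wrist vial_cap 0.83 [ 0.6077 -0.2662  0.0781] [186, 280]
wrist vial_cap 0.59 [ 0.5353 -0.2623  0.0784] [122, 312]
```

View pics/s6c.png

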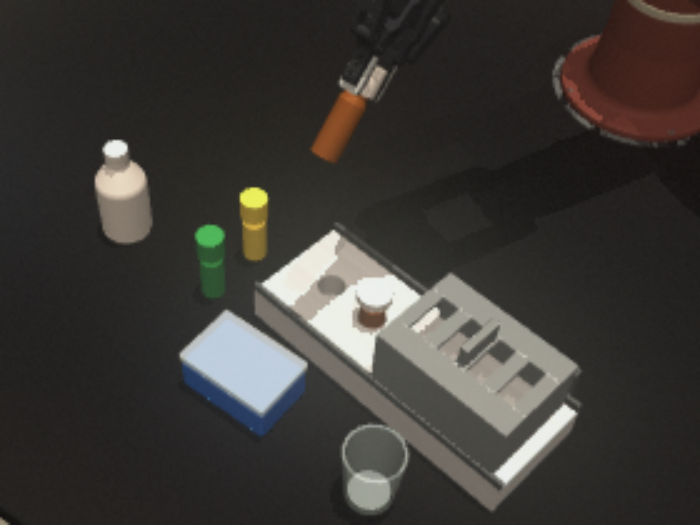

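The crop shows the vial leaning and raised, the cover home, the short vial seated and the bystanders in place. I'll let it settle and hand in.

Emit:
{"name": "arm_command", "arguments": {"plan": [[[0, 0, 0, 0, 0, 0, 0.02], [0, 0, 0, 0, 0, 0, 0.02], [0, 0, 0, 0, 0, 0, 0.02], [0, 0, 0, 0, 0, 0, 0.02], [0, 0, 0, 0, 0, 0, 0.02], [0, 0, 0, 0, 0, 0, 0.02]]]}}

```text
t: 12.82
tool_pos: [0.5522, -0.1347, 0.3188]
tool_rot: [1.549, 0.523, -0.761]
contact_force: [0.1, -0.8, 0.1]
opening: 0.0299
```

```bash
python3 - <<'E'
from h import *
o=ctrl.get_obs(); M=R.from_rotvec(o['tool_rot']).as_matrix(); print(o['t'],o['tool_pos'],np.degrees(np.arccos(-M[2,0])),o['opening'],np.abs(o['dq']).max())
if np.abs(o['dq']).max()<.05 and o['opening']>.028: print(finish_job())
E
```

```text
12.8167 [ 0.5522473  -0.13473705  0.3187897 ] 43.273943223838536 0.029910219588702967 0.0005861931263401036
the job is handed in; nothing more can be done
None
```

I pushed the cover home, drew the tall-capped vial from its socket, raised it and tipped it, and handed the job in at about 12.8 s while still holding it. The hand-in gives no verdict.

- **Cover:** it met a hard stop at about 15 N. The fin was measured 73–74 mm along the box, against 75 mm expected at home. I did not read the joint value directly.
- **Vial:** the tool leans 43°. The networks' cap and foot points gave a lean of roughly 40–45°. The foot is about 0.27 m above the bench, the finger opening is steady at 29.9 mm, and the joints were practically still at hand-in.
- **Other things:** the short vial was still in its socket. The beaker, tip box and bottle measured within a few millimetres of where they started.
- **Disagreement:** the opening reads about 2 mm less than the 32 mm cap, but the pictures show the vial held squarely. During the push the tool also drifted up by about 12 mm; I corrected that before passing the detent.

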